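Close the filled fuel tank

TASK

The red portable fuel tank on the shop counter has just been filled, and its yellow filler cap still hangs open on its strap. Swing the cap over so that it sits flat on the filler neck, then screw it down clockwise until it is fully home, and let go of it. Leave the other things on the counter where they stand.

Things in the scene. Friction and masses are not known exactly. Their poses are not given: they have to be found in the camera images.
- fuel_tank: Red portable fuel tank, full and too heavy to shift: 240 mm (x) by 340 mm (y), flat top 160 mm above the counter. Origin: centre of the underside; z up. On the top, along its middle line (x = 0): filler neck at y = +85 mm, a 22 mm thick carrying handle from y = -85 to +29 mm (its top 217 mm above the counter), a low black outlet at y = -125 mm.
- neck_mouth (a point): Centre of the open mouth of the filler neck, 194 mm above the counter; neck 50 mm across, upright. Axes as the tank's. Its coarse two-start thread lets the cap enter only with the joint filler_cap between 0 and about 0.4; turned farther while open, the cap cannot sit flat. Once the cap is screwed in, the thread holds it down.
- strap_pin (a point): Middle of the hinge pin on which the strap with the cap swings, 52 mm from the neck's axis on the tank's +y side and 182 mm above the counter. The pin runs along the tank's x. The open cap stands up above the pin, leaning away from the neck.
- cap_strap (a joint): Opening angle of strap and cap (rad): 0 = swung over, cap flat on the neck (firm stop); grows as the cap lifts and swings away from the neck towards the tank's +y; at pi/2 the cap stands on edge; 2.3 is the open stop. Starts at 1.75 to 2.1. A little stiff: it stays where it is left, even half way, and needs 1 to 2 N at the cap's edge.
- filler_cap (a joint): Turn of the cap in its strap ring (rad), growing clockwise seen on the cap's top: 0 = anticlockwise stop, where the thread starts; 2.4 = fully home (firm stop). Starts between 0.05 and 0.3, ready to enter the neck. The cap sinks 2.5 mm per rad (6 mm in all). Turning takes about 0.2 N m; it stays where it is left.
- cap_wing (a point): Middle of the wing grip on the cap: a bar 60 mm long (point x), 14 mm thick, standing 22 mm above the cap's flat top, this point 11 mm above it; z out of the cap's top. Yellow cap 69 mm across, its axis 52 mm from the hinge pin, its flat top 23.5 mm off the pin. The wing is parallel to the pin at filler_cap 0. Closed, this point is 216.5 mm above the counter; screwed home, 210.5 mm.
- funnel: Blue plastic funnel standing mouth down, 124 mm across, 135 mm tall; origin at the centre of its underside. Leave it alone.
- oil_bottle: Grey oil bottle with a white label, 80 mm across, 215 mm tall, standing; origin at the centre of its underside. Leave it alone.
- varnish_tin: Round brown and silver tin, 100 mm across, 110 mm tall; origin at the centre of its underside. Leave it alone.
- filter_carton: White and blue carton, 85 by 85 by 105 mm tall; origin at the centre of its underside. Leave it alone.
- deck_cleat: Steel deck cleat, 186 mm long (y), 56 mm tall; origin at the centre of its underside. Leave it alone.
- winch_handle: Winch handle lying flat with its black grip upright, 230 mm long (y), 115 mm tall at the grip; origin at the middle of its arm, at the counter. Leave it alone.
- calculator: Black calculator, 150 by 85 by 20 mm; origin at the centre of its underside. Leave it alone.

How it is judged:
On the way, in this order (a step that is already met when the one before it is completed fails the run):
1. the cap is swung over and lies flat on the neck, not yet screwed down (value of joint cap_strap below 0.06 rad and value of joint filler_cap below 2 rad), for 0.1 s.
2. the cap is screwed fully home (value of joint cap_strap below 0.06 rad and value of joint filler_cap above 2.25 rad), for 0.2 s.
At the end, for the whole second after the job is handed in: The cap lies flat on the neck (strap within 0.06 rad of closed) and is turned to within 0.15 rad of its home stop; the funnel, bottle, tin, carton, cleat, winch handle and calculator are within 30 mm of where they stood (all of step 2 and distance of each of funnel, oil_bottle, varnish_tin, filter_carton, deck_cleat, winch_handle, calculator from where it was at the start of the episode below 0.03 m); the robot touches nothing.
It fails at once if another thing on the counter is pushed more than 30 mm or knocked over (distance of any of funnel, oil_bottle, varnish_tin, filter_carton, deck_cleat, winch_handle, calculator from where it was at the start of the episode above 0.03 m or angle between any of funnel, oil_bottle, varnish_tin, filter_carton, deck_cleat, winch_handle, calculator's own z axis and vertical above 0.5 rad).
It also fails if it takes over 61 s, if anything falls off the work surface, if the arm or the gripper's body presses on something with over 40 N, if the wrist force passes 120 N, or if a joint passes its speed limit or range.

ROBOT

A 6-joint arm with a two-finger parallel gripper is mounted at the origin on the work surface. World frame = base frame: x ahead of the robot, y to its left, z up, the work surface at z = 0. Lengths are in m, angles in rad, forces in N, time in s.
With the tool pointing down it reaches from about 0.35 to 0.975 m from the base axis. Payload 4.9 kg.
Tool frame: the origin (TCP) lies at the very end of the fingers, on their centre line; the grasp point (between the pads) lies 19 mm behind it; z points along the fingers, y is the direction in which the jaws open and shut (so a half turn about z gives the same grasp; the last joint's range is limited). The gripper opens to 85 mm and grips with 20 to 120 N. Pads are 22 mm wide; open, the fingers measure 114 mm over their backs; the gripper's body (76 mm by 85 mm) begins 54 mm behind the grasp point. The pads swing forward as they close: fully open they stand 13 mm farther back than shut.
Start: joints at [1.201, 0.053, 1.613, -0, 1.476, -0.119], TCP at [0.155, 0.605, 0.231] pointing down, gripper open.
Joint ranges: [-3.01, 3.01], [-1.01, 2.22], [0.06, 2.58], [-1.02, 4.17], [0.09, 2.62], [-3.14, 3.14]. Speed limits (rad/s): [2.57, 2.57, 3.14, 3.14, 3.14, 3.14].

INTERFACE

Orientations are given as a rotation vector (axis times angle).
In Python, from station import ctrl gives the robot as it stands.
- The arm moves only by the tool apply_moves, never from a script. Its argument "deltas" is a list of rows, each a list of 5 numbers: the shift along the tool's x, y, z in m, then the turn about the tool's z in rad, then the gripper's target within -1 to 1 (fully open at 1, half-way at 0, shut at -1). A call has exactly 8 rows; each row shifts and turns the pose as measured when the row begins, along the tool's axes as they then stand; what a row does not reach is not made up. A row lasts 1/8 s, in which the tool goes at most 62.5 mm and 10.7 degrees, less where a joint would pass 70% of its speed; a pose out of reach is approached as far as the arm can. A call with a gripper value outside its range is refused whole. The fingers move at their own pace and stop on an object; "grip_force" is the grip in N (left out, the last holds). Time passes only in rows, so rows that do not move let the fingers close, or fill a call up. It gives the time, the measured TCP pose, the force and the opening at its end, in the units of the state.
- ctrl.get_obs(): the state, without advancing time (a new reading comes with each control period).
- ctrl.get_image(name): name is "scene" or "top" or "wrist"; returns a dict with "img" (480x640x3 uint8, red, green, blue), "range_z" (480x640 float32, m along the optical axis (not along the pixel's ray), 0 where there is no reading), "mtx" (3x3 intrinsics, pixels), "eye" and "attitude" of the camera in the world; the wrist camera has in their place "mount" (4x4, takes a point from camera to tool coordinates, whose origin is the TCP and whose axes are the flange's). Camera axes: x right, y down, z forward; pixel columns grow to the right and rows downward; lengths in m; the calibration is good to about 2 mm. A picture is of the moment at which its call begins: read the wrist's pose just before it.
- ctrl.finish_job(): hands the job in, once; it reports no verdict.
Trained networks look in a picture, given as the dict that the camera call returned (one of the last four; its "shot" number tells which), for a name from the list of things; names that differ only in an ending like _2 or _b are one class to them, and where a whole thing is asked for, a point or a joint stands for the part that bears it (a point fixed in the world has none). Each returns a list of dicts, best first, with "confidence" (0 to 1); they miss things now and then, are a little off and sometimes report something else, mostly with a low value. They report only what shows in the picture. A call takes as long as a camera call.
- ctrl.search_frame(picture, target): "extent" ([left, top, width, height] in pixels, round what is visible of it).
- ctrl.spot_point(picture, target): "uv" ([column, row] in pixels: a listed point, or the origin of a listed thing).
The state is a dict: "t": time; "q": joint angles; "dq": joint speeds; "effort": joint torques, N m; "tool_pos": TCP position; "tool_rot": TCP orientation; "contact_force": force on the tool from outside, world axes, zero at the start; "wrist_torque": the same for the moment, N m; "opening": finger opening in m.
Only numpy, scipy, OpenCV 4.12 (cv2) and the standard library are available. Lean on these libraries where they do the work, as an engineer would, in place of code of your own. Each camera call takes 0.05 s, during which the arm holds its last target.

## Working session

There is one attempt and no reset: what is moved stays moved. The work goes in short steps, Python scripts to look and compute and a tool call to move; the robot and the scene stay as the last step left them, time stands still between calls to the robot, and variables do not carry over. Pictures are saved under pics/ and viewed, and the job is handed in when it is done.

Besides the shell and the picture viewer there is one more tool, called after "Call:" as name(argument=value, ...), one argument or row to a line, values as JSON. apply_moves: Moves the arm, as the interface text tells. Its arguments: {"type":"object","properties":{"deltas":{"type":"array"},"grip_force":{"type":"number"}},"required":["deltas"]}

```bash
mkdir -p pics; cat > h.py <<'E'
import numpy as np, cv2
from scipy.spatial.transform import Rotation as R
from station import ctrl
def cam(p,obs=None):
    if 'mount' in p:
        T=np.eye(4);T[:3,:3]=R.from_rotvec(obs['tool_rot']).as_matrix();T[:3,3]=obs['tool_pos']
        return T@np.array(p['mount'])
    T=np.eye(4);a=np.array(p['attitude'])
    T[:3,:3]=a if a.shape==(3,3) else R.from_rotvec(a).as_matrix() if a.size==3 else R.from_quat(a).as_matrix()
    T[:3,3]=p['eye'];return T
def cloud(p,obs=None):
    T=cam(p,obs);z=p['range_z'].astype(float);K=np.array(p['mtx'])
    v,u=np.mgrid[:480,:640]
    P=np.stack([(u-K[0,2])*z/K[0,0],(v-K[1,2])*z/K[1,1],z],-1)@T[:3,:3].T+T[:3,3]
    P[z<=0]=np.nan
    return P
def save(p,n): cv2.imwrite('pics/'+n,p['img'][:,:,::-1])
E
python3 - <<'E'
from h import *
o=ctrl.get_obs();print(o['t'],o['tool_pos'],R.from_rotvec(o['tool_rot']).as_matrix().round(3))
for n in ['scene','top']:
    p=ctrl.get_image(n);save(p,n+'1.png');P=cloud(p);np.save(n+'P.npy',P);np.save(n+'I.npy',p['img'])
    print(n,p['eye'],np.shape(p['attitude']))
    for t in ['fuel_tank','neck_mouth','strap_pin','cap_wing','funnel','oil_bottle','varnish_tin','filter_carton','deck_cleat','winch_handle','calculator']:
        r=ctrl.spot_point(p,t)
        if r:
            u,v=r[0]['uv'];print(t,round(r[0]['confidence'],2),round(u),round(v),P[min(int(round(v)),479),min(int(round(u)),639)].round(3))
E
```

```text
0.0 [0.15488318 0.60487089 0.23005301] [[-0.969  0.248 -0.001]
 [ 0.248  0.969 -0.002]
 [ 0.    -0.002 -1.   ]]
scene [ 1.12436377 -0.81959502  1.74156641] (3,)
neck_mouth 0.79 366 219 [0.617 0.084 0.173]
strap_pin 0.82 380 214 [0.645 0.114 0.191]
cap_wing 0.65 395 199 [0.668 0.148 0.252]
funnel 0.56 364 312 [ 0.768 -0.12   0.057]
oil_bottle 0.88 268 282 [ 0.492 -0.231  0.086]
varnish_tin 0.69 386 168 [0.51  0.365 0.052]
filter_carton 0.94 432 200 [0.705 0.352 0.05 ]
deck_cleat 0.73 194 349 [ 0.438 -0.508  0.015]
winch_handle 0.92 232 392 [ 0.609 -0.533  0.005]
calculator 0.82 324 165 [0.324 0.259 0.027]
top [ 0.25917678 -0.05110573  1.4892365 ] (3,)
neck_mouth 0.72 272 198 [0.625 0.077 0.168]
strap_pin 0.62 253 190 [0.633 0.12  0.197]
cap_wing 0.71 234 174 [0.647 0.156 0.263]
funnel 0.62 347 172 [ 0.734 -0.098  0.07 ]
oil_bottle 0.61 383 281 [ 0.448 -0.193  0.163]
varnish_tin 0.72 147 260 [0.467 0.368 0.107]
filter_carton 0.95 160 185 [0.656 0.362 0.106]
deck_cleat 0.95 499 304 [ 0.427 -0.492  0.051]
winch_handle 0.7 508 242 [ 0.593 -0.526  0.014]
calculator 0.77 189 325 [0.324 0.268 0.025]
```

View pics/scene1.png

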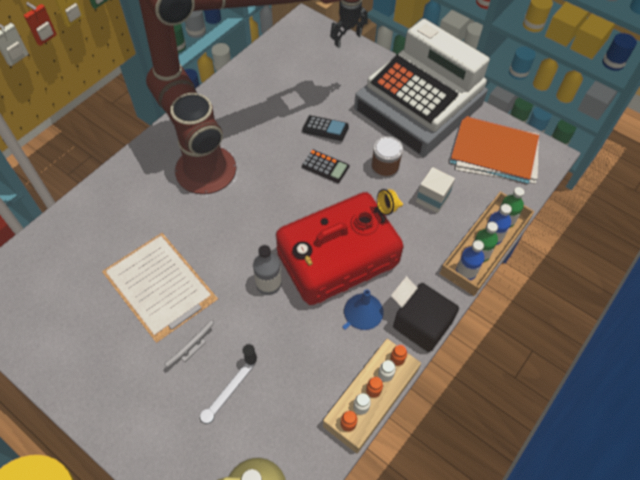

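View pics/top1.png

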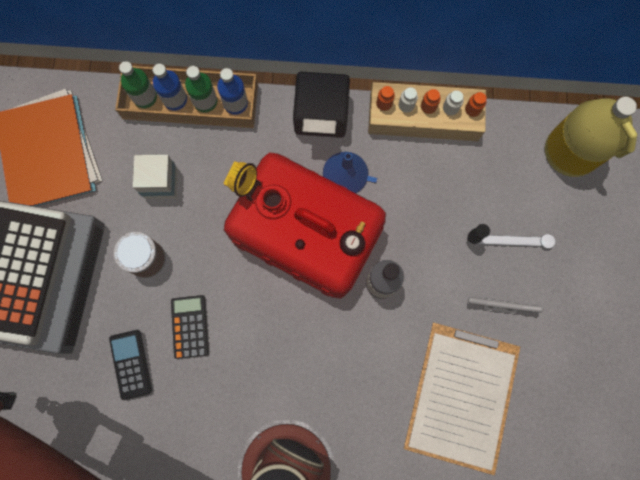

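```bash
python3 - <<'E'
from h import *
for n in ['scene','top']:
    P=np.load(n+'P.npy');I=np.load(n+'I.npy');h=cv2.cvtColor(I,cv2.COLOR_RGB2HSV)
    red=((h[...,0]<8)|(h[...,0]>172))&(h[...,1]>120)
    m=red&(abs(P[...,2]-.16)<.006)
    q=P[m][:,:2].astype(np.float32);print(n,m.sum(),cv2.minAreaRect(q))
    m=red&(P[...,2]>.205)&(P[...,2]<.23);q=P[m][:,:2].astype(np.float32);print('handle',m.sum(),cv2.minAreaRect(q),q.mean(0))
    y=(abs(h[...,0].astype(int)-26)<9)&(h[...,1]>110)&(P[...,2]>.15)&(np.hypot(P[...,0]-.65,P[...,1]-.12)<.15)
    q=P[y];print('yellow',y.sum(),q.mean(0),q.min(0),q.max(0))
    c=q.mean(0);w,V=np.linalg.eigh(np.cov((q-c).T));print(w**.5,V.T)
    v,u=np.nonzero(y);print(u.min(),u.max(),v.min(),v.max())
    b=I[max(v.min()-60,0):v.max()+90,max(u.min()-90,0):u.max()+90];cv2.imwrite(f'pics/z_{n}.png',cv2.resize(b[:,:,::-1],(800,600 if 0 else int(800*b.shape[0]/b.shape[1])) ,interpolation=cv2.INTER_CUBIC))
E
```

```text
scene 4442 ((0.02976536750793457, -0.01884281635284424), (1.3594006299972534, 0.9198089838027954), 32.74820327758789)
handle 246 ((-0.08679836988449097, -0.019936367869377136), (0.09203815460205078, 1.3666152954101562), 88.8804702758789) [ 0.36705038 -0.02957405]
yellow 418 [0.65143449 0.14032889 0.23367769] [0.61189911 0.11028834 0.18603114] [0.6888811  0.17032726 0.2760913 ]
[0.01148586 0.01854215 0.02663858] [[ 0.38388393  0.87030616 -0.30854548]
 [ 0.68265826 -0.49249939 -0.53983521]
 [-0.62178037 -0.00339706 -0.78318429]]
377 402 189 213
top 9114 ((0.541973352432251, 0.2555723190307617), (0.34147465229034424, 0.8883019089698792), 8.924036979675293)
handle 360 ((0.5984010100364685, 0.027612626552581787), (0.2222602218389511, 0.07414501905441284), 66.14276123046875) [ 0.5717823  -0.02435644]
yellow 707 [0.64923438 0.14454415 0.23431538] [0.61292262 0.11539988 0.19268104] [0.68928629 0.18343945 0.27610327]
[0.01282445 0.01867004 0.02591781] [[ 0.41027895  0.8533877  -0.32155965]
 [ 0.91041196 -0.36273959  0.19892222]
 [-0.05311536  0.37436535  0.92575879]]
224 255 161 194
```

The red tank sits mid-table with its neck at about (272,198) in the top view, and the yellow cap stands open at about (240,178). Next I'll fit the tank's pose accurately.

```bash
python3 - <<'E'
from h import *
from scipy.optimize import least_squares
for n in ['scene','top']:
    P=np.load(n+'P.npy');I=np.load(n+'I.npy');h=cv2.cvtColor(I,cv2.COLOR_RGB2HSV)
    near=np.hypot(P[...,0]-.57,P[...,1]-.02)<.26
    red=((h[...,0]<8)|(h[...,0]>172))&(h[...,1]>120)&near
    m=red&(abs(P[...,2]-.16)<.008)
    q=P[m][:,:2].astype(np.float32);r=cv2.minAreaRect(q);print(n,m.sum(),r,np.median(P[m][:,2]))
    m=red&(P[...,2]>.205)&(P[...,2]<.225);q=P[m][:,:2].astype(np.float32);print('handle',m.sum(),cv2.minAreaRect(q),q.mean(0),P[m][:,2].max())
    m=red&(P[...,2]>.188)&(P[...,2]<.2)
    m&=np.hypot(P[...,0]-.63,P[...,1]-.07)<.05
    q=P[m];print('neck rim',m.sum(),q.mean(0),cv2.minEnclosingCircle(q[:,:2].astype(np.float32)))
E
```

```text
scene 5016 ((0.5872556567192078, -0.008813902735710144), (0.3238770663738251, 0.2286328226327896), 65.72676086425781) 0.1604287163640148
handle 206 ((0.572006106376648, -0.030977588146924973), (0.09653238952159882, 0.024447046220302582), 65.98377227783203) [ 0.57263577 -0.03230453] 0.22403712796123787
neck rim 79 [0.6178233  0.07302986 0.19294285] ((0.6147746443748474, 0.07260051369667053), 0.030033273622393608)
top 10008 ((0.581885576248169, -0.002899184823036194), (0.324114054441452, 0.22569875419139862), 65.6116714477539) 0.1597239021810276
handle 359 ((0.5981271862983704, 0.027733705937862396), (0.2222602218389511, 0.07354629039764404), 66.14276123046875) [ 0.571489   -0.02474166] 0.22346604452562158
neck rim 124 [0.61889207 0.07840931 0.19336282] ((0.6286418437957764, 0.08357313275337219), 0.03904015198349953)
```

```bash
python3 - <<'E'
import cv2
a=cv2.imread('pics/top1.png')[130:300,200:400];cv2.imwrite('pics/za.png',cv2.resize(a,None,fx=4,fy=4-.6,interpolation=2))
E
```

```text
(no output)
```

View pics/za.png

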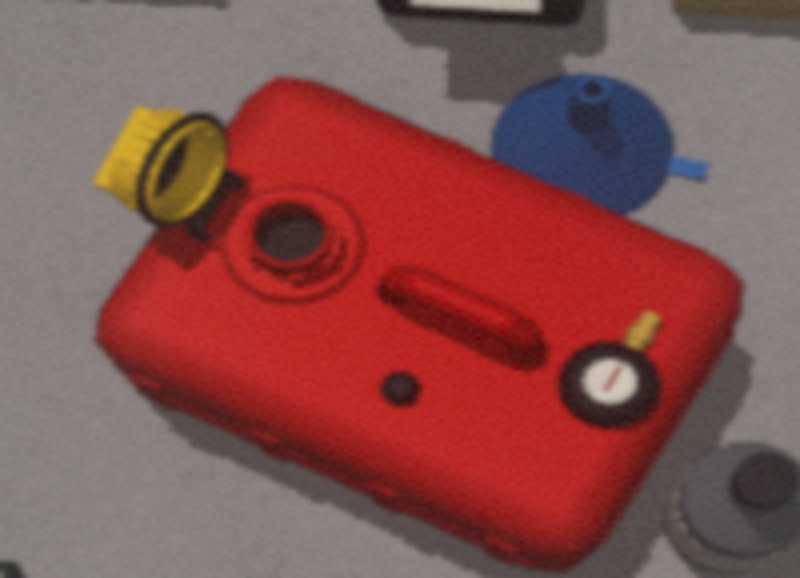

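```bash
python3 - <<'E'
from h import *
P=np.load('topP.npy')
a=np.array([.155,.605]);b=np.array([.68,.207]);d=(b-a)/np.linalg.norm(b-a)
q=P.reshape(-1,3);q=q[~np.isnan(q[:,0])]
s=(q[:,:2]-a)@d;e=abs((q[:,:2]-a)@[-d[1],d[0]])
m=(e<.1)&(s>.1)&(s<.75)
for k in np.arange(.1,.75,.05):
    w=m&(abs(s-k)<.025);print(round(k,2),q[w][:,2].max().round(3))
E
```

```text
0.1 0.15
0.15 0.149
0.2 0.095
0.25 0.092
0.3 0.011
0.35 0.119
0.4 0.119
0.45 0.117
0.5 0.013
0.55 0.151
0.6 0.161
0.65 0.276
0.7 0.274
```

Call:
apply_moves(
  deltas=[
    [0,0,-0.06,0.17,-1],
    [0,0,-0.05,0,-1],
    [-0.055,-0.013,0,0,-1],
    [-0.055,-0.013,0,0,-1],
    [-0.055,-0.013,0,0,-1],
    [-0.055,-0.013,0,0,-1],
    [-0.055,-0.013,0,0,-1],
    [-0.055,-0.013,0,0,-1],
  ],
)

```text
t: 2.2
tool_pos: [0.4284, 0.3945, 0.3453]
tool_rot: [0.651, 3.071, 0.002]
contact_force: [0.4, -0.4, 0.6]
opening: -0.0003
```

Call:
apply_moves(
  deltas=[
    [-0.051,-0.011,0,0,-1],
    [-0.051,-0.011,0,0,-1],
    [-0.051,-0.011,0,0,-1],
    [-0.051,-0.011,0,0,-1],
    [-0.051,-0.011,0,0,-1],
    [-0.051,-0.011,0,0,-1],
    [0,0,0,0,-1],
    [0,0,0,0,-1],
  ],
)

```text
t: 3.2
tool_pos: [0.691, 0.1993, 0.3449]
tool_rot: [0.66, 3.07, 0.003]
contact_force: [-0.2, 0.3, -0.4]
opening: -0.0002
```

```bash
cat > look.py <<'E'
from h import *
import sys
tag=sys.argv[1]
Y=np.array([.411,.911]);X=np.array([.911,-.411]);pin=np.array([.641,.120])
o=ctrl.get_obs();print(o['t'],o['tool_pos'].round(4) if hasattr(o['tool_pos'],'round') else o['tool_pos'],o['contact_force'],'tool rel pin (x,y):',((np.array(o['tool_pos'])[:2]-pin)@np.c_[X,Y]).round(4))
for n in ['wrist','top']:
    o=ctrl.get_obs();p=ctrl.get_image(n);P=cloud(p,o);save(p,f'{n}{tag}.png')
    for t in ['cap_wing','strap_pin','neck_mouth']:
        r=ctrl.spot_point(p,t)
        if r:
            u,v=r[0]['uv'];v=min(max(int(round(v)),0),479);u=min(max(int(round(u)),0),639);w=P[v,u];print(n,t,round(r[0]['confidence'],2),u,v,w.round(3),((w[:2]-pin)@np.c_[X,Y]).round(3))
    h=cv2.cvtColor(p['img'],cv2.COLOR_RGB2HSV)
    y=(abs(h[...,0].astype(int)-26)<8)&(h[...,1]>110)&(P[...,2]>.17)&(P[...,2]<.3)&(np.hypot(P[...,0]-.64,P[...,1]-.11)<.13)
    q=P[y]
    if len(q)>30:
        L=np.c_[(q[:,:2]-pin)@np.c_[X,Y],q[:,2]];print(n,'yellow n',len(q),'p2',np.percentile(L,2,axis=0).round(3),'p98',np.percentile(L,98,axis=0).round(3))
E
python3 look.py a
```

```text
3.2 [0.691  0.1993 0.3449] [-0.24208082  0.28327182 -0.37295766] tool rel pin (x,y): [0.013  0.0928]
wrist cap_wing 0.56 260 220 [0.662 0.166 0.228] [0.    0.051]
wrist strap_pin 0.8 208 202 [0.633 0.151 0.266] [-0.02   0.025]
wrist neck_mouth 0.69 143 207 [0.617 0.061 0.168] [ 0.002 -0.064]
wrist yellow n 5833 p2 [-0.035  0.018  0.223] p98 [0.025 0.059 0.267]
top cap_wing 0.7 234 175 [0.646 0.156 0.261] [-0.011  0.035]
top strap_pin 0.66 256 189 [0.647 0.118 0.158] [0.006 0.001]
top neck_mouth 0.66 272 197 [0.626 0.077 0.172] [ 0.004 -0.045]
top yellow n 644 p2 [-0.035  0.002  0.198] p98 [0.029 0.059 0.268]
```

View pics/wrista.png

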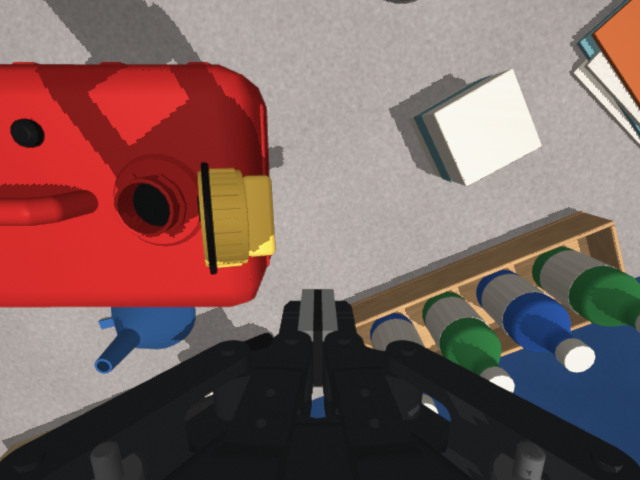

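The wrist view shows the neck at (150,205), the cap and wing at (200–270, 165–270), and the closed fingertips clear of it at (318,300). I'll centre on the cap, go down and start pushing.

Call:
apply_moves(
  deltas=[
    [0.013,0,0.03,0,-1],
    [0,0,0.045,0,-1],
    [0,0,0.04,0,-1],
    [0,0,0,0,-1],
    [0,-0.01,0,0,-1],
    [0,-0.012,0,0,-1],
    [0,-0.012,0,0,-1],
    [0,0,0,0,-1],
  ],
)

```text
t: 4.6
tool_pos: [0.6668, 0.1739, 0.2383]
tool_rot: [0.653, 3.055, 0.012]
contact_force: [0.1, -0.1, 0.3]
opening: -0.0
```

```bash
python3 look.py b
```

```text
4.6 [0.6668 0.1739 0.2383] [ 0.13683105 -0.10663157  0.27868199] tool rel pin (x,y): [0.0014 0.0597]
wrist cap_wing 0.93 291 292 [0.658 0.165 0.231] [-0.003  0.048]
wrist neck_mouth 0.88 113 266 [0.621 0.054 0.167] [ 0.009 -0.068]
wrist yellow n 11291 p2 [-0.037  0.016  0.223] p98 [0.002 0.056 0.267]
top cap_wing 0.74 234 173 [0.553 0.105 0.568] [-0.074 -0.05 ]
top strap_pin 0.97 255 190 [0.643 0.119 0.163] [0.002 0.   ]
top neck_mouth 0.6 274 198 [0.624 0.072 0.174] [ 0.004 -0.051]
top yellow n 260 p2 [-0.026  0.001  0.198] p98 [0.029 0.026 0.249]
```

View pics/wristb.png

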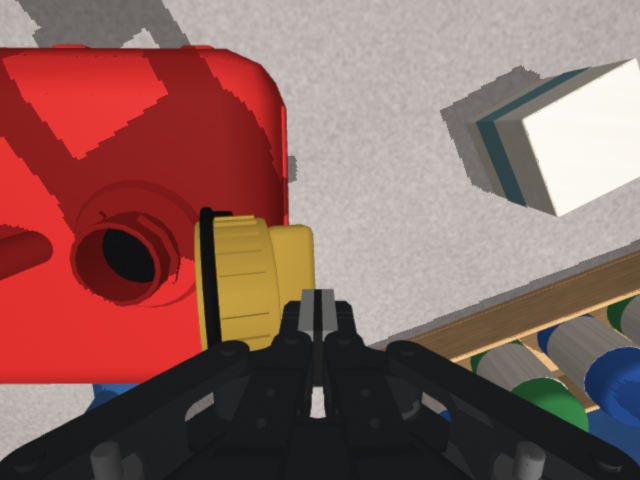

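Call:
apply_moves(
  deltas=[
    [0,0.014,0,0,-1],
    [0,0.002,0.01,0,-1],
    [0,-0.01,0,0,-1],
    [0,-0.012,0,0,-1],
    [0,-0.012,0,0,-1],
    [0,-0.012,0,0,-1],
    [0,-0.012,0,0,-1],
    [0,-0.012,0,0,-1],
  ],
)

```text
t: 6.0
tool_pos: [0.6547, 0.1424, 0.2487]
tool_rot: [0.63, 3.025, 0.087]
contact_force: [-2.7, 4.6, 6.9]
opening: 0.0
```

```bash
python3 look.py c
```

```text
6.0 [0.6547 0.1424 0.2487] [-2.74539352  4.60068244  6.86349032] tool rel pin (x,y): [0.0033 0.026 ]
wrist cap_wing 0.76 282 295 [0.641 0.132 0.251] [-0.005  0.011]
wrist yellow n 16953 p2 [-0.036 -0.033  0.232] p98 [0.017 0.02  0.269]
top cap_wing 0.65 248 180 [0.541 0.08  0.572] [-0.075 -0.078]
top strap_pin 0.65 161 182 [0.665 0.361 0.102] [-0.077  0.23 ]
top neck_mouth 0.9 275 197 [0.629 0.071 0.163] [ 0.01 -0.05]
top yellow n 103 p2 [-0.014 -0.035  0.246] p98 [0.028 0.019 0.265]
```

View pics/wristc.png

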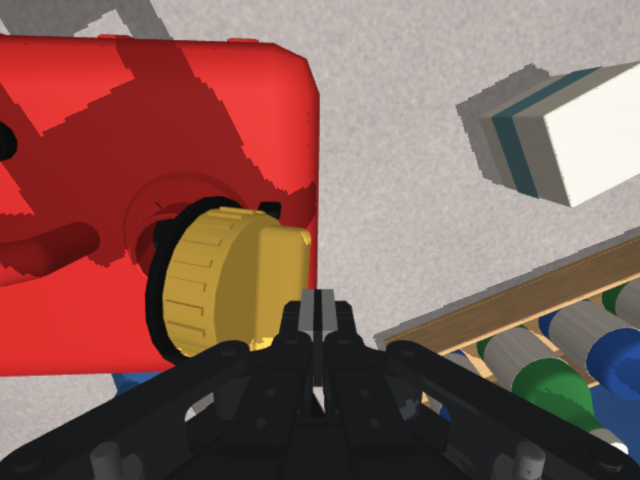

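```bash
cat > st.py <<'E'
from h import *
o=ctrl.get_obs();M=R.from_rotvec(o['tool_rot']).as_matrix()
Y=np.array([.411,.911]);X=np.array([.911,-.411]);pin=np.array([.641,.120])
print(o['t'],'rel',((np.array(o['tool_pos'])[:2]-pin)@np.c_[X,Y]).round(4),o['tool_pos'][2].round(4),'F',np.round(o['contact_force'],1),'q6',round(o['q'][5],3))
print('tool z in tank',(M[:2,2]@np.c_[X,Y]).round(3),'ytool heading',np.degrees(np.arctan2(M[1,1],M[0,1])).round(2),'q',np.round(o['q'],3),'op',o['opening'])
E
python3 st.py
```

```text
6.4 rel [0.0037 0.0251] 0.2484 F [-2.9  2.8 10.4] q6 -1.077
tool z in tank [0.037 0.063] ytool heading 66.49 q [ 0.086  0.104  1.531  0.037  1.443 -1.077] op 0.00015414974625776285
```

Call:
apply_moves(
  deltas=[
    [0,0.012,-0.003,0,-1],
    [0,0.012,0,0,-1],
    [0,0,0.01,0,-1],
    [0,0,0.008,0,-1],
    [0,0,0,0,-1],
    [0,0,0,0,-1],
    [0,0,0,0,-1],
    [0,0,0,0,-1],
  ],
)

```text
t: 7.4
tool_pos: [0.6645, 0.1627, 0.2324]
tool_rot: [0.634, 3.027, 0.08]
contact_force: [0.4, -0.3, 0.9]
opening: 0.0
```

```bash
python3 st.py
```

```text
7.4 rel [0.0039 0.0485] 0.2324 F [ 0.4 -0.3  0.9] q6 -1.044
tool z in tank [0.036 0.061] ytool heading 66.39 q [ 0.118  0.147  1.511  0.034  1.422 -1.044] op 2.2481143589304913e-05
```

Call:
apply_moves(
  deltas=[
    [0,-0.02,0,0,-1],
    [0,-0.025,0,0,-1],
    [0,-0.025,0,0,-1],
    [0,0,0,0,-1],
    [0,0,0,0,-1],
    [0,0,0,0,-1],
    [0,0,0,0,-1],
    [0,0,0,0,-1],
  ],
)

```text
t: 8.4
tool_pos: [0.6347, 0.0941, 0.2292]
tool_rot: [0.635, 3.024, 0.081]
contact_force: [-0.3, 0.4, -0.1]
opening: -0.0002
```

```bash
python3 st.py; python3 look.py d
```

```text
8.4 rel [ 0.0049 -0.0261] 0.2292 F [-0.3  0.4 -0.1] q6 -1.149
tool z in tank [0.038 0.062] ytool heading 66.36 q [ 0.014  0.051  1.619  0.041  1.411 -1.149] op -0.00016561705199379844
8.4 [0.6347 0.0941 0.2292] [-0.30658414  0.41798675 -0.10292318] tool rel pin (x,y): [ 0.0049 -0.0261]
wrist cap_wing 0.73 278 292 [0.617 0.084 0.235] [-0.007 -0.042]
wrist strap_pin 0.65 361 252 [0.636 0.123 0.188] [-0.006  0.   ]
wrist neck_mouth 0.66 263 262 [0.606 0.082 0.225] [-0.016 -0.049]
wrist yellow n 15325 p2 [-0.036 -0.078  0.194] p98 [ 0.021 -0.016  0.236]
top cap_wing 0.56 268 190 [0.612 0.077 0.278] [-0.009 -0.052]
top strap_pin 0.93 255 188 [0.589 0.094 0.363] [-0.036 -0.045]
top neck_mouth 0.69 274 198 [0.518 0.036 0.556] [-0.078 -0.127]
top yellow n 180 p2 [-0.022 -0.082  0.197] p98 [ 0.013 -0.014  0.241]
```

View pics/wristd.png

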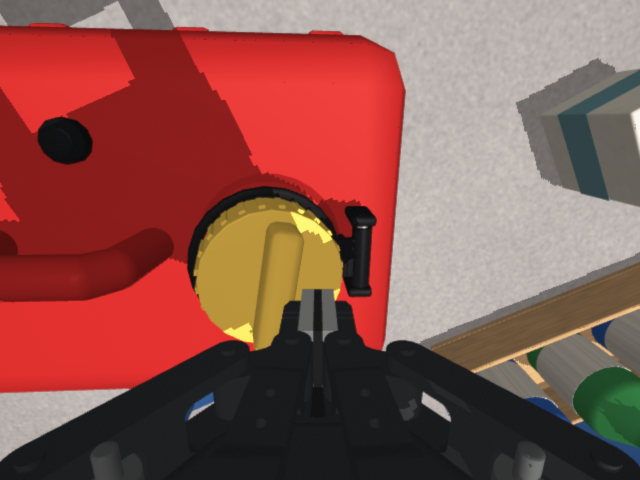

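The cap lies almost closed over the neck (disc centred at about (268,265)), but the wing top at z ≈ 0.235 means it is still slightly raised. I'll press it down from above.

Call:
apply_moves(
  deltas=[
    [0,0.003,-0.02,0,-1],
    [0.004,-0.016,0,0,-1],
    [0,-0.016,0,0,-1],
    [0,0,0.007,0,-1],
    [0,0,0.007,0,-1],
    [0,0,0.007,0,-1],
    [0,0,0.005,0,-1],
    [0,0,0.003,0,-1],
  ],
)

```text
t: 9.8
tool_pos: [0.6174, 0.0612, 0.2223]
tool_rot: [0.639, 3.025, 0.06]
contact_force: [-9.0, -6.1, 10.1]
opening: 0.0002
```

```bash
python3 st.py
```

```text
9.8 rel [ 0.0027 -0.0632] 0.2223 F [-9.  -6.1 10.1] q6 -1.193
tool z in tank [0.04  0.048] ytool heading 66.21 q [-0.034  0.01   1.673  0.03   1.404 -1.193] op 0.00022894162616296753
```

Call:
apply_moves(
  deltas=[
    [0,0,-0.02,0,-1],
    [0,0,-0.03,0,-1],
    [0,0,-0.03,0,0],
    [0,0,0,0,0],
    [0,0,0,0,0],
    [0,0,0,0,0],
    [0,0,0,0,0],
    [0,0,0,0,0],
  ],
)

```text
t: 10.8
tool_pos: [0.6107, 0.0601, 0.2939]
tool_rot: [0.64, 3.039, 0.057]
contact_force: [0.3, 0.3, -0.1]
opening: 0.0424
```

```bash
python3 st.py; python3 look.py e; python3 - <<'E'
import cv2
a=cv2.imread('pics/tope.png')[130:260,200:330];cv2.imwrite('pics/tz.png',cv2.resize(a,None,fx=4,fy=4,interpolation=2))
E
```

```text
10.8 rel [-0.003 -0.067] 0.2939 F [ 0.3  0.3 -0.1] q6 -1.193
tool z in tank [0.027 0.043] ytool heading 66.26 q [-0.037 -0.033  1.596  0.03   1.537 -1.193] op 0.042447448300945705
10.8 [0.6107 0.0601 0.2939] [ 0.28492424  0.29964657 -0.06581403] tool rel pin (x,y): [-0.003 -0.067]
wrist cap_wing 0.87 341 255 [0.617 0.076 0.229] [-0.004 -0.05 ]
wrist strap_pin 0.98 399 236 [0.637 0.119 0.185] [-0.003 -0.002]
wrist neck_mouth 0.93 332 243 [0.61  0.074 0.222] [-0.01  -0.055]
wrist yellow n 8692 p2 [-0.036 -0.083  0.186] p98 [ 0.025 -0.019  0.23 ]
top cap_wing 0.76 270 192 [0.622 0.077 0.228] [ 0.    -0.047]
top strap_pin 0.7 255 189 [0.639 0.117 0.187] [-0.001 -0.004]
top neck_mouth 0.78 274 199 [0.612 0.069 0.207] [-0.005 -0.059]
top yellow n 411 p2 [-0.03  -0.08   0.185] p98 [ 0.009 -0.01   0.232]
```

View pics/wriste.png

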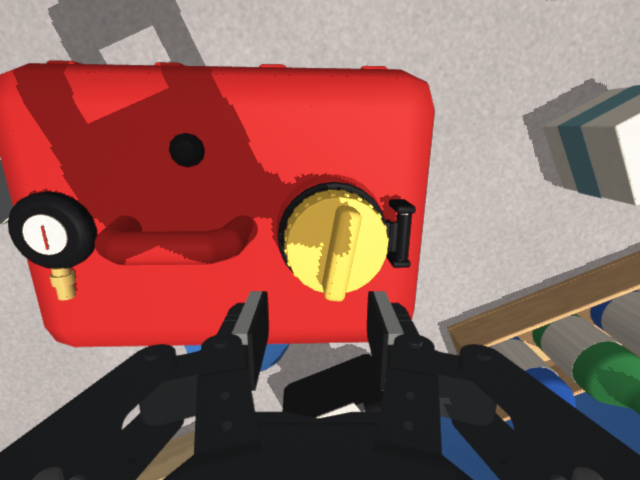

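```bash
cat > cap.py <<'E'
from h import *
import sys
Y=np.array([.411,.911]);X=np.array([.911,-.411]);pin=np.array([.641,.120])
for n in ['wrist']:
    o=ctrl.get_obs();p=ctrl.get_image(n);P=cloud(p,o);save(p,sys.argv[1]+'.png')
    h=cv2.cvtColor(p['img'],cv2.COLOR_RGB2HSV)
    y=(abs(h[...,0].astype(int)-26)<8)&(h[...,1]>90)&(np.hypot(P[...,0]-.62,P[...,1]-.073)<.06)&(P[...,2]>.17)&(P[...,2]<.26)
    q=P[y];L=np.c_[(q[:,:2]-pin)@np.c_[X,Y],q[:,2]]
    print(np.histogram(L[:,2],np.arange(.18,.25,.004)))
    for lo,hi,nm in [(.195,.214,'top'),(.217,.24,'wing')]:
        m=(L[:,2]>lo)&(L[:,2]<hi);w=L[m]
        for k in range(3):
            A=np.c_[w[:,:2]-w[:,:2].mean(0),np.ones(len(w))];c,_,_,_=np.linalg.lstsq(A,w[:,2],rcond=None);r=w[:,2]-A@c;w=w[abs(r)<2.5*r.std()+1e-4]
        print(nm,len(w),'slopes x,y',c.round(3),'centre',w.mean(0).round(4),'rect',cv2.minAreaRect((w[:,:2]*1000).astype(np.float32)))
        if nm=='wing': 
            e,V=np.linalg.eigh(np.cov(w[:,:2].T));d=V[:,1]*np.sign(V[0,1]);print('wing angle clockwise from tank x',-np.arctan2(d[1],d[0]),np.sqrt(e)*3.46)
E
python3 cap.py cap1
```

```text
(array([  52,  237,  107,  105,  113,  199, 2842, 2655,  104,  118,  125,
        356, 1647,    0,    0,    0,    0]), array([0.18 , 0.184, 0.188, 0.192, 0.196, 0.2  , 0.204, 0.208, 0.212,
       0.216, 0.22 , 0.224, 0.228, 0.232, 0.236, 0.24 , 0.244, 0.248]))
top 5335 slopes x,y [ 0.003 -0.054  0.208] centre [-0.0048 -0.0514  0.2079] rect ((-2.8555545806884766, -49.942588806152344), (67.9588623046875, 66.79898071289062), 89.35986328125)
wing 1980 slopes x,y [0.036 0.11  0.229] centre [-0.0045 -0.049   0.229 ] rect ((-2.425874710083008, -48.9476318359375), (14.133476257324219, 59.16569900512695), 80.25502014160156)
wing angle clockwise from tank x 0.16276400974312077 [0.01347806 0.05738594]
```

The cap is centred and nearly flat (residual slope about 0.05), with the wing turned 0.16 rad. I'll align with the wing and move down astride it.

Call:
apply_moves(
  deltas=[
    [0,0,0,0.17,0],
    [0.004,0.013,0,0,0],
    [0,0,0.025,0,0],
    [0,0,0.025,0,0],
    [0,0,0.02,0,0],
    [0,0,0.008,0,0],
    [0,0,0,0,0],
    [0,0,0,0,0],
  ],
)

```text
t: 12.25
tool_pos: [0.6209, 0.0791, 0.2182]
tool_rot: [0.881, 2.974, 0.066]
contact_force: [-0.8, -0.2, -0.6]
opening: 0.0424
```

```bash
python3 st.py; python3 cap.py cap2
```

```text
12.25 rel [-0.0015 -0.0456] 0.2182 F [-0.8 -0.2 -0.6] q6 -1.005
tool z in tank [0.033 0.047] ytool heading 57.03 q [-0.006  0.029  1.66   0.03   1.403 -1.005] op 0.04244047910719748
(array([  97,  348,  238,  240,  294,  426, 5591, 4146,  117,  125,  226,
        736, 3563,   11,    1,    0,    0]), array([0.18 , 0.184, 0.188, 0.192, 0.196, 0.2  , 0.204, 0.208, 0.212,
       0.216, 0.22 , 0.224, 0.228, 0.232, 0.236, 0.24 , 0.244, 0.248]))
top 9494 slopes x,y [ 0.004 -0.055  0.208] centre [-0.0068 -0.0475  0.2078] rect ((-2.4558944702148438, -47.91436004638672), (69.03431701660156, 64.99810028076172), 18.17734146118164)
wing 4154 slopes x,y [0.021 0.003 0.229] centre [-0.0051 -0.0484  0.2292] rect ((-2.567257881164551, -48.54362106323242), (51.72201919555664, 42.74107360839844), 27.71327018737793)
wing angle clockwise from tank x 0.16427726618220662 [0.01430375 0.05737799]
```

View pics/cap2.png

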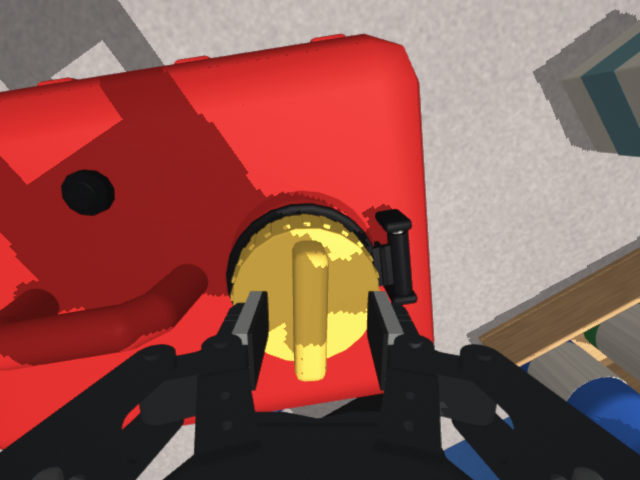

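Call:
apply_moves(
  deltas=[
    [0,-0.003,0.004,0,0],
    [0,0,0.004,0,0],
    [0,0,0,0,-1],
    [0,0,0,0,-1],
    [0,0,0,0,-1],
    [0,0,0,0,-1],
    [0,0,0,0,-1],
    [0,0,0,0,-1],
  ],
  grip_force=60,
)

```text
t: 13.3
tool_pos: [0.6196, 0.0749, 0.2103]
tool_rot: [0.882, 2.973, 0.062]
contact_force: [-0.1, -1.7, -1.9]
opening: 0.0128
```

```bash
python3 st.py
```

```text
13.3 rel [-0.001  -0.0498] 0.2103 F [-0.1 -1.7 -1.9] q6 -1.009
tool z in tank [0.034 0.045] ytool heading 56.97 q [-0.011  0.03   1.672  0.028  1.39  -1.009] op 0.01284171178657606
```

Call:
apply_moves(
  deltas=[
    [0,0,0.003,0,-1],
    [0,0,0.002,0,-1],
    [0,0,0.001,0,-1],
    [0,0,0.001,0.08,-1],
    [0,0,0.001,0.1,-1],
    [0,0,0.001,0.1,-1],
    [0,0,0.001,0.1,-1],
    [0,0,0.001,0,-1],
  ],
)

```text
t: 14.3
tool_pos: [0.6194, 0.0737, 0.2072]
tool_rot: [1.441, 2.753, 0.065]
contact_force: [-2.3, -2.3, 4.4]
opening: 0.0127
```

```bash
python3 st.py
```

```text
14.3 rel [-0.0006 -0.0511] 0.2072 F [-2.3 -2.3  4.4] q6 -0.621
tool z in tank [0.036 0.04 ] ytool heading 34.78 q [-0.011  0.032  1.675  0.022  1.385 -0.621] op 0.01267585535986527
```

```bash
python3 cap.py cap3
```

```text
(array([ 388,  234,  258,  309,  567, 5669, 2051,   95,  146,  140,  670,
       3898,   65,   13,   20,    0,    4]), array([0.18 , 0.184, 0.188, 0.192, 0.196, 0.2  , 0.204, 0.208, 0.212,
       0.216, 0.22 , 0.224, 0.228, 0.232, 0.236, 0.24 , 0.244, 0.248]))
top 7569 slopes x,y [0.007 0.002 0.204] centre [-0.0136 -0.0451  0.2036] rect ((-9.734390258789062, -46.35735321044922), (67.68189239501953, 50.25614929199219), 59.523155212402344)
wing 4364 slopes x,y [0.019 0.018 0.225] centre [-0.0046 -0.0496  0.2251] rect ((-4.2975358963012695, -52.33836364746094), (36.62286376953125, 56.41969299316406), 35.638694763183594)
wing angle clockwise from tank x 0.5358257356157968 [0.01329119 0.0568772 ]
```

Call:
apply_moves(
  deltas=[
    [0,0,0.001,0.12,-1],
    [0,0,0.001,0.12,-1],
    [0,0,0.001,0.12,-1],
    [0,0,0.001,0.12,-1],
    [0,0,0.001,0.12,-1],
    [0,0,0.001,0.12,-1],
    [0,0,0.001,0.12,-1],
    [0,0,0,0,-1],
  ],
)

```text
t: 15.35
tool_pos: [0.619, 0.0731, 0.2051]
tool_rot: [2.46, 1.927, 0.075]
contact_force: [-2.8, -0.7, 2.4]
opening: 0.0128
```

```bash
python3 st.py;python3 cap.py cap4
```

```text
15.35 rel [-0.0008 -0.0518] 0.2051 F [-2.8 -0.7  2.4] q6 0.229
tool z in tank [0.036 0.035] ytool heading -13.9 q [-0.01   0.034  1.677  0.018  1.383  0.229] op 0.012798684111338318
(array([ 219,  210,  246,  281,  533, 7534,   45,  107,  124,  168, 3956,
        613,   33,   17,    8,    0,    9]), array([0.18 , 0.184, 0.188, 0.192, 0.196, 0.2  , 0.204, 0.208, 0.212,
       0.216, 0.22 , 0.224, 0.228, 0.232, 0.236, 0.24 , 0.244, 0.248]))
top 7540 slopes x,y [0.001 0.003 0.202] centre [-0.005  -0.0385  0.2016] rect ((-3.5193729400634766, -42.23960876464844), (67.86293029785156, 50.639225006103516), 10.656496047973633)
wing 4402 slopes x,y [0.021 0.002 0.223] centre [-0.0024 -0.0483  0.2231] rect ((-0.22039318084716797, -49.42164993286133), (36.5463981628418, 56.2154541015625), 33.79949951171875)
wing angle clockwise from tank x 1.3921933506860624 [0.01305366 0.05676013]
```

View pics/cap4.png

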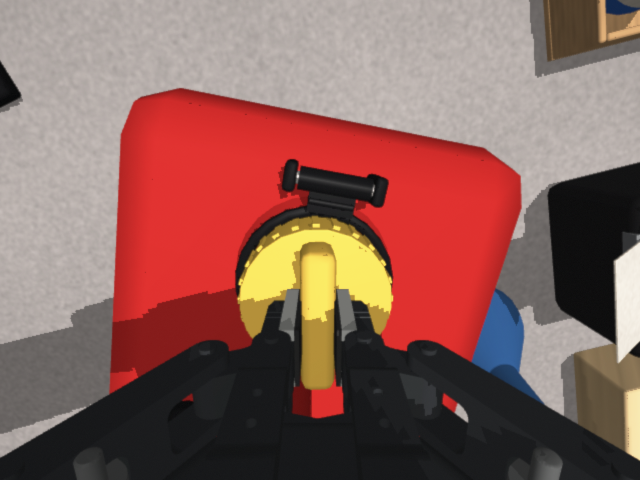

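The cap is flat (slopes about 0), turned to 1.39 rad and sinking as it should. The grip is still centred at (318,320), so I'll carry on turning.

Call:
apply_moves(
  deltas=[
    [0,0,0.001,0.12,-1],
    [0,0,0.001,0.12,-1],
    [0,0,0.001,0.12,-1],
    [0,0,0.001,0.12,-1],
    [0,0,0.001,0.12,-1],
    [0,0,0.001,0.12,-1],
    [0,0,0.001,0.12,-1],
    [0,0,0,0.1,-1],
  ],
)

```text
t: 16.4
tool_pos: [0.6181, 0.0735, 0.2027]
tool_rot: [-3.076, -0.598, -0.073]
contact_force: [-2.3, -0.0, 2.2]
opening: 0.0131
```

```bash
python3 st.py;python3 cap.py cap5
```

```text
16.4 rel [-0.0018 -0.0518] 0.2027 F [-2.3 -0.   2.2] q6 1.175
tool z in tank [0.034 0.033] ytool heading -68.0 q [-0.009  0.036  1.679  0.017  1.383  1.175] op 0.013099308280618885
(array([ 179,  198,  228,  479, 6548, 1137,   76,  117,  109,  932, 3766,
         65,   11,   25,    0,    1,   10]), array([0.18 , 0.184, 0.188, 0.192, 0.196, 0.2  , 0.204, 0.208, 0.212,
       0.216, 0.22 , 0.224, 0.228, 0.232, 0.236, 0.24 , 0.244, 0.248]))
top 7515 slopes x,y [-0.004  0.005  0.199] centre [ 0.0071 -0.0418  0.1993] rect ((-0.19576644897460938, -47.356109619140625), (60.42705535888672, 68.09925079345703), 69.15152740478516)
wing 4451 slopes x,y [ 0.002 -0.006  0.221] centre [ 2.000e-04 -4.920e-02  2.208e-01] rect ((0.49953269958496094, -51.409732818603516), (56.15575408935547, 36.43927001953125), 70.81022644042969)
wing angle clockwise from tank x -0.8197707351236008 [0.01306171 0.05690945]
```

Call:
apply_moves(
  deltas=[
    [0,0,0,0.06,-1],
    [0,0,0,0.06,-1],
    [0,0,0,0.06,-1],
    [0,0,0,0.06,-1],
    [0,0,0,0.06,-1],
    [0,0,0,0,-1],
    [0,0,0,0,-1],
    [0,0,0,0,-1],
  ],
)

```text
t: 17.45
tool_pos: [0.6165, 0.0743, 0.2023]
tool_rot: [-3.125, -0.19, -0.062]
contact_force: [-2.5, -2.3, 3.6]
opening: 0.0129
```

```bash
python3 st.py;python3 cap.py cap6; python3 -c "
from h import *
print(ctrl.get_obs()['wrist_torque'])"
```

```text
17.45 rel [-0.0035 -0.0517] 0.2023 F [-2.5 -2.3  3.6] q6 1.442
tool z in tank [0.031 0.027] ytool heading -83.04 q [-0.005  0.036  1.679  0.013  1.387  1.442] op 0.012853967049813727
(array([ 193,  196,  228,  488, 7891,  269,   93,  121,  131, 1283, 3013,
         45,   15,   25,    3,    4,    5]), array([0.18 , 0.184, 0.188, 0.192, 0.196, 0.2  , 0.204, 0.208, 0.212,
       0.216, 0.22 , 0.224, 0.228, 0.232, 0.236, 0.24 , 0.244, 0.248]))
top 8008 slopes x,y [-0.003  0.007  0.199] centre [ 0.0086 -0.046   0.1989] rect ((0.0733795166015625, -48.664642333984375), (62.40477752685547, 67.85638427734375), 57.09687805175781)
wing 4024 slopes x,y [ 0.015 -0.029  0.22 ] centre [ 0.0016 -0.0481  0.2205] rect ((0.04301190376281738, -51.05968475341797), (55.62922668457031, 34.23748016357422), 62.59236526489258)
wing angle clockwise from tank x -0.6612220523921658 [0.01217777 0.05496829]
[-0.57815472  0.69288189  2.00861197]
```

Torque has risen to 2 N m, the wing is at about 2.4 rad and the cap top has dropped the expected distance, so it is on the stop. I'll let go and lift.

Call:
apply_moves(
  deltas=[
    [0,0,0,-0.04,-1],
    [0,0,0,0,0],
    [0,0,0,0,0],
    [0,0,0,0,0],
    [0,0,-0.02,0,0],
    [0,0,-0.03,0,0],
    [0,0,-0.03,0,0],
    [0,0,0,0,0],
  ],
)

```text
t: 18.5
tool_pos: [0.6141, 0.0738, 0.2868]
tool_rot: [-3.117, -0.233, -0.069]
contact_force: [-0.4, 0.7, 0.6]
opening: 0.0426
```

```bash
python3 st.py;python3 cap.py cap7; python3 look.py f
```

```text
18.5 rel [-0.0055 -0.0531] 0.2868 F [-0.4  0.7  0.6] q6 1.412
tool z in tank [0.032 0.034] ytool heading -81.43 q [-0.009 -0.019  1.594  0.019  1.523  1.412] op 0.04260644968910433
(array([  41,   59,   59,  172, 3571, 2257,   27,   26,   32,  309, 1727,
          0,    0,    0,    0,    0,    0]), array([0.18 , 0.184, 0.188, 0.192, 0.196, 0.2  , 0.204, 0.208, 0.212,
       0.216, 0.22 , 0.224, 0.228, 0.232, 0.236, 0.24 , 0.244, 0.248]))
top 5726 slopes x,y [-0.002 -0.005  0.2  ] centre [ 0.0002 -0.0502  0.1998] rect ((-1.1957590579986572, -50.766571044921875), (66.61338806152344, 68.4427719116211), 42.5096549987793)
wing 1912 slopes x,y [-0.015  0.001  0.221] centre [-0.0003 -0.0499  0.2213] rect ((-1.05670166015625, -50.595741271972656), (58.282283782958984, 13.759389877319336), 42.227149963378906)
wing angle clockwise from tank x -0.7383988331082846 [0.01290405 0.05728882]
18.55 [0.6134 0.0738 0.2847] [ 1.09217249 -0.05560414 -0.32078971] tool rel pin (x,y): [-0.0062 -0.0534]
wrist cap_wing 0.83 321 254 [0.62  0.074 0.222] [-0.    -0.051]
wrist strap_pin 0.66 256 200 [0.641 0.122 0.187] [-0.001  0.001]
wrist neck_mouth 0.7 319 244 [0.626 0.076 0.222] [ 0.004 -0.047]
wrist yellow n 8650 p2 [-0.032 -0.081  0.178] p98 [ 0.031 -0.019  0.223]
top cap_wing 0.78 273 194 [0.62  0.07  0.222] [ 0.001 -0.054]
top strap_pin 0.92 256 189 [0.572 0.085 0.416] [-0.049 -0.06 ]
top neck_mouth 0.6 272 197 [0.613 0.072 0.221] [-0.006 -0.055]
top yellow n 262 p2 [-0.027 -0.065  0.18 ] p98 [ 0.015 -0.016  0.227]
```

View pics/cap7.png

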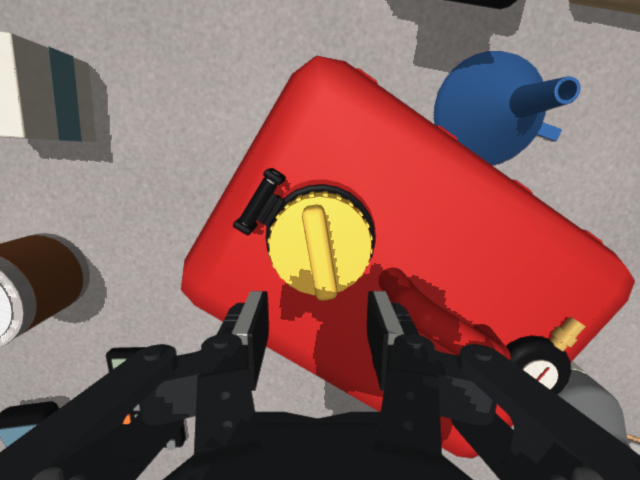

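View pics/topf.png

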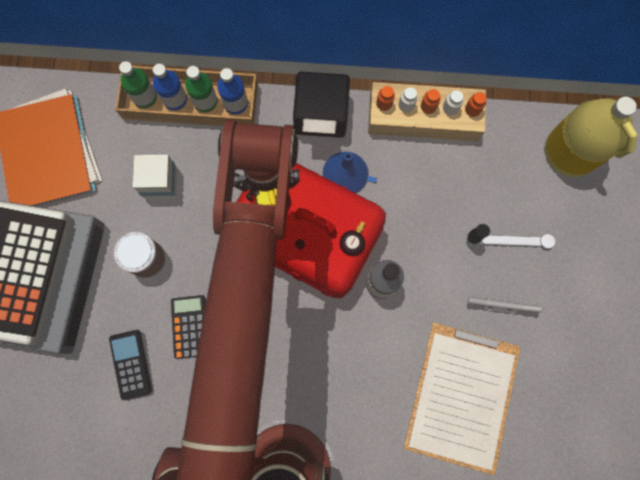

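The cap is flat (slopes below 0.01), the wing is at 2.40 rad, the gripper is clear and the other things stand where they were. I'll hand in.

```bash
python3 -c "
from station import ctrl
print(ctrl.finish_job())"
```

```text
the job is handed in; nothing more can be done
None
```

The cap is screwed fully home on the filler neck and released. I handed the job in at about 18.6 s; no verdict was reported.

- **What I did:** I pushed the open cap over with closed fingers and pressed it down from above. Then I gripped the wing, turned it clockwise to the stop and let go.
- **Flatness:** after the press the cap top still sloped about 0.054 rad, close to the 0.06 limit. I pressed again with the wing in the grip, and from 0.54 rad of turn onwards the slope stayed below 0.01.
- **Turn:** the released wing measured 2.40 rad against the 2.4 rad home position. Turning torque had risen to about 2 N m on the stop. While still gripped against the stop the wing read 2.48 rad, probably because the fingers hid part of it.
- **Height:** the measured cap top was 0.1998 m against 0.1995 m expected. The camera heights are only good to about 2 mm.
- **Surroundings:** the gripper hangs about 6 cm above the wing and touches nothing. In the last top view the other things look unmoved, judged by eye and not measured.
- **Problem on the way:** at first the fingers rode up on the wing and the tool tilted up to about 4 degrees. I backed off and pushed again lower. About 3 degrees of tilt stayed to the end, with no effect on the grip or the turning.

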